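# Shut and bolt the loaded camera test drawer

### The job

Two grey test docks stand on the bench with their drawers open. With the fingertips only, gently, gripping and lifting nothing, push the drawer that has the camera module lying in it fully shut, and then push the red bolt on top of that same dock all the way across to the right (seen from the dock's front), so that it locks the drawer. Do not touch the camera module itself, leave the other dock as it is, and do not disturb the things lying around.

Things in the scene. Friction and masses are not known exactly. Their poses are not given: they have to be found in the camera images.
- loaded: The grey dock whose drawer holds the camera module: a fixed box 120 deep (x) x 130 wide (y) x 52 mm high. Origin: centre of its underside; its x axis points from the front into the dock, y to the left as seen from the front, z up. The front face is at x = -60 mm. It is fixed; its parts are plastic catches not to be gripped or forced (well under 35 N).
- empty: The other, like dock, whose drawer is empty. Same axes and sizes as the other dock. Leave it alone.
- loaded_drawer (a joint): How far the loaded dock's drawer is open, m: 0 = fully shut (aluminium front flush with the dock's front, at its stop), at most 0.068; it slides along the dock's -x as it opens. It stays where it is left; pushing takes about 2 N, more if fast.
- loaded_front (a point): Centre of the loaded drawer's aluminium front, on the face of its round black push pad (22 mm across), 24 mm above the bench; axes as the dock's: push along +x. The flat front is 90 mm wide and 38 mm tall, from 5.5 to 43.5 mm above the bench. The module's pocket begins 14 mm behind the front.
- loaded_bolt (a joint): Travel of the red bolt on the loaded dock's roof, m: 0 = open, over the left cheek of the dock; grows as it slides to the right (the dock's -y); 0.034 = fully across at its stop, its tongue hanging down in front of the drawer's top edge. It stays where it is left; pushing takes about 1.5 N. Nothing but the task's rules stops it being slid with the drawer open.
- loaded_tab (a point): Centre of the left (+y) face of the bolt's upright red tab, the face to push, along the dock's -y; axes as the dock's; 66.5 mm above the bench. The tab is 24 (x) x 16 (y) x 20 mm and its top is 76 mm above the bench; it stands on a 4 mm bolt plate whose top is at 56.5 mm and reaches 10 mm beyond this face to the left; the roof is at 52 mm.
- loaded_pocket (a point): Middle of the pocket floor in the loaded drawer, 9 mm above the bench; the pocket is 66 (x) x 62 mm; axes as the dock's.
- module: Camera module, black with a pale square face, about 53 x 56 mm and 24 mm thick, lying flat and loose in the pocket of the loaded drawer, its top about 34 mm above the bench; origin at the middle of one edge. Not to be touched.
- module_mid (a point): Centre of that module.
- empty_front (a point): Centre of the empty drawer's front, as loaded_front; leave it.
- empty_tab (a point): Left face of the tab of the empty dock's bolt, as loaded_tab; leave it.
- driver: Green screwdriver, 152 mm long, 19 mm high, lying between the docks; origin at its middle underside. Leave it.
- spare: A camera module standing on the bench, 24 x 56 x 53 mm, origin under its centre. Leave it.
- gauge: Grey steel setting block, 25 x 40 x 18 mm, origin under its centre. Leave it.
- cup: Blue cup with screws, 62 mm across, 31 mm high, origin under its centre. Leave it.
- roll: Amber tape roll, 60 mm across, 18 mm high, origin under its centre. Leave it.

How it is judged:
By the outcome, as a careful person would: the job done as asked, in the order asked, and still so for the second after the job is handed in, with the robot touching nothing.
It also fails if it takes over 45 s, if anything falls off the work surface, if the arm or the gripper's body presses on something with over 40 N, if the wrist force passes 120 N, or if a joint passes its speed limit or range.

### The arm

A 6-joint arm with a two-finger parallel gripper is mounted at the origin on a cart in front of the work surface, level with it; the furniture and walls round the work are solid. World frame = base frame: x ahead of the robot, y to its left, z up, the work surface at z = 0. Lengths are in m, angles in degrees, forces in N, time in s.
With the tool pointing down it reaches from about 0.25 to 0.725 m from the base axis. Payload 9.7 kg.
Tool frame: the origin (TCP) lies between the finger pads; the fingertips stand 19 mm ahead of it and the grasp point (between the pads) is the TCP; x points along the fingers, y is the direction in which the jaws open and shut, and the axes are right-handed (so a half turn about x gives the same grasp; the last joint's range is limited). The gripper opens to 85 mm and grips with 20 to 120 N. Pads are 22 mm wide; open, the fingers measure 114 mm over their backs; the gripper's body (76 mm by 85 mm) begins 54 mm behind the grasp point. The pads swing forward as they close: fully open they stand 13 mm farther back than shut.
Start: joints at [-71.391, 4.979, 10.078, 95.1, 0, 90], TCP at [0.176, -0.521, 0.25] pointing down, gripper open.
Joint ranges: [-179.16, 179.16], [-48.56, 103.87], [-65.8, 70.77], [-126.05, 130.52], [-82.76, 87.17], [-180, 180]. Speed limits (degrees/s): [127.2, 127.2, 147.25, 180, 180, 180].

### API

Orientations are given as [roll, pitch, yaw] about the fixed x, y, z axes, in that order (R = Rz(yaw) Ry(pitch) Rx(roll)).
In Python, from workcell import bot gives the robot as it stands. The module is installed in compiled form; this text tells all that it offers.
- The arm moves only by the shell command python3 -m handwheel 'ROWS' [FORCE]. ROWS is JSON, a list of rows, each a list of 7 numbers: the turn, a rotation vector about the tool's x, y, z in degrees, then the shift along the tool's x, y, z in m, then the closure, from -1 (fully open) to 1 (shut), so that 0 is half open. In form: [[ax, ay, az, dx, dy, dz, fingers], ...]. A call has 1 to 20 rows; each row is the pose to reach, as a shift and turn from the pose commanded when the call began, along the tool's axes at that moment; what a row does not reach only later rows make up. A row lasts 1/8 s, in which the tool goes at most 62.5 mm and 10.7 degrees, less where a joint would pass 70% of its speed; a pose out of reach is approached as far as the arm can. A call with a gripper value outside its range is refused whole. The fingers move at their own pace and stop on an object; FORCE is the grip in N (left out, the last holds). Time passes only in rows, so rows that repeat a pose let the fingers close. It gives the time, the measured TCP pose, the force and the opening at its end, in the units of the state.
- bot.get_obs(): the state, without advancing time (a new reading comes with each control period).
- bot.camera(name): name is "scene" or "top" or "wrist"; returns a dict with "frame" (400x640x3 uint8, red, green, blue), "fx", "fy", "cx", "cy" (pixels), "R" (3x3) and "t" (3): a world point X has camera coordinates R X + t; the wrist camera has in their place "tool_from_camera" (4x4, takes a point from camera to tool coordinates, whose origin is the TCP and whose axes are the tool frame's). Camera axes: x right, y down, z forward; pixel columns grow to the right and rows downward; lengths in m; the calibration is good to about 2 mm. A picture is of the moment at which its call begins: read the wrist's pose just before it. There is no depth.
- bot.job_done(): hands the job in, once; it reports no verdict.
Trained networks look in a picture, given as the dict that the camera call returned (one of the last four; its "shot" number tells which), for a name from the list of things; names that differ only in an ending like _2 or _b are one class to them, and where a whole thing is asked for, a point or a joint stands for the part that bears it (a point fixed in the world has none). Each returns a list of dicts, best first, with "conf" (0 to 1); they miss things now and then, are a little off and sometimes report something else, mostly with a low value. They report only what shows in the picture. A call takes as long as a camera call.
- bot.look_for(name, picture): "bbox" ([left, top, width, height] as shares, 0 to 1, of the picture: columns of its width, rows of its height, round what is visible of it).
- bot.tip_of(name, picture): "centre" ([column, row] as shares, 0 to 1, of the picture: columns of its width, rows of its height: a listed point, or the origin of a listed thing).
The state is a dict: "time": time; "q": joint angles; "qd": joint speeds; "joint_efforts": joint torques, N m; "ee_pos": TCP position; "tcp_rot": TCP orientation; "wrist_force": force on the tool from outside, world axes, zero at the start; "torque": the same for the moment, N m; "opening": finger opening in m.
Only numpy, scipy, OpenCV 4.12 (cv2) and the standard library are available. Lean on these libraries where they do the work, as an engineer would, in place of code of your own. Each camera call takes 0.05 s, during which the arm holds its last target.

## Working session

There is one attempt and no reset: what is moved stays moved. The work goes in short steps, Python scripts to look and compute and a shell command to move; the robot and the scene stay as the last step left them, time stands still between calls to the robot, and variables do not carry over. Pictures are saved under pics/ and viewed, and the job is handed in when it is done.

```bash
mkdir -p pics; ls; python3 - <<'E'
from workcell import bot
import cv2
o=bot.get_obs(); print(o)
for n in ("scene","top"):
    p=bot.camera(n); cv2.imwrite(f"pics/{n}0.png",p["frame"][:,:,::-1])
    print(n,p["fx"],p["cx"],p["cy"],p["R"],p["t"])
    for k in ("loaded_front","loaded_tab","loaded_pocket","module_mid","empty_front","empty_tab","loaded","empty","driver","spare","gauge","cup","roll"):
        r=bot.tip_of(k,p); print(k,[( [round(x['centre'][0]*640),round(x['centre'][1]*400)],round(x['conf'],2)) for x in r[:3]])
E
```

```text
pics
{'time': 0.0, 'q': array([-7.13916882e+01,  5.01134894e+00,  1.00347211e+01,  9.50981855e+01,
        1.63951955e-03,  9.00001235e+01]), 'qd': array([-0.07829749,  0.02008564,  0.008473  , -0.01355461, -0.04117356,
       -0.02102405]), 'joint_efforts': array([-1.93142077e-03, -5.20385170e+01,  4.64807796e+01,  1.62165973e-02,
       -9.02124020e-05,  5.19289145e-06]), 'ee_pos': array([ 0.17544906, -0.52106241,  0.24958304]), 'tcp_rot': array([-91.25529943,  89.92516863, 107.35288784]), 'wrist_force': array([-0.48704712,  0.60906703,  0.80413412]), 'torque': array([0.00068332, 0.00786294, 0.00335145]), 'opening': 0.08540292324520841}
scene 364.2964379254182 313.9256140058224 197.80591661107488 [[-0.83210815 -0.55438365  0.01596245]
 [-0.39522564  0.57253519 -0.7183315 ]
 [ 0.38909217 -0.60403827 -0.69551783]] [0.49282753 0.15242985 1.14876578]
loaded_front []
loaded_tab [([269, 238], 0.49)]
loaded_pocket [([336, 188], 0.71), ([292, 237], 0.63)]
module_mid [([291, 234], 0.75), ([334, 185], 0.17)]
empty_front [([337, 187], 0.68)]
empty_tab [([315, 186], 0.4)]
loaded [([271, 235], 
[... 163 characters left out ...]
397, 155], 0.56)]
roll [([273, 237], 0.7), ([256, 309], 0.55)]
top 474.25711623057384 316.2128883922889 196.54203051465387 [[-0.00409167 -0.99982239 -0.0183967 ]
 [-0.99069289  0.00655594 -0.13595813]
 [ 0.13605459  0.01766918 -0.99054376]] [0.15545771 0.46380538 1.36059082]
loaded_front [([269, 208], 0.68), ([305, 207], 0.46)]
loaded_tab [([244, 181], 0.52)]
loaded_pocket [([271, 194], 0.66)]
module_mid [([268, 192], 0.56)]
empty_front [([357, 195], 0.64)]
empty_tab [([330, 178], 0.64)]
loaded [([263, 169], 0.85)]
empty [([341, 163], 0.85), ([190, 213], 0.43)]
driver [([304, 207], 0.57)]
spare [([425, 225], 0.59)]
gauge [([467, 221], 0.67)]
cup [([189, 177], 0.64)]
roll [([185, 213], 0.75)]
```

```bash
python3 - <<'E'
import cv2
a=cv2.imread("pics/top0.png"); cv2.imwrite("pics/top0c.png",cv2.resize(a[120:270,150:500],None,fx=2.28,fy=2.28,interpolation=cv2.INTER_CUBIC))
a=cv2.imread("pics/scene0.png"); cv2.imwrite("pics/scene0c.png",cv2.resize(a[120:340,180:460],None,fx=2.7,fy=2.7,interpolation=cv2.INTER_CUBIC))
E
```

```text
(no output)
```

View pics/top0c.png

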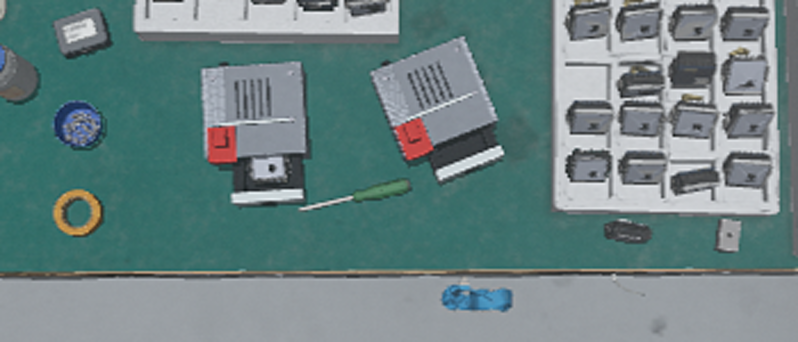

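View pics/scene0c.png

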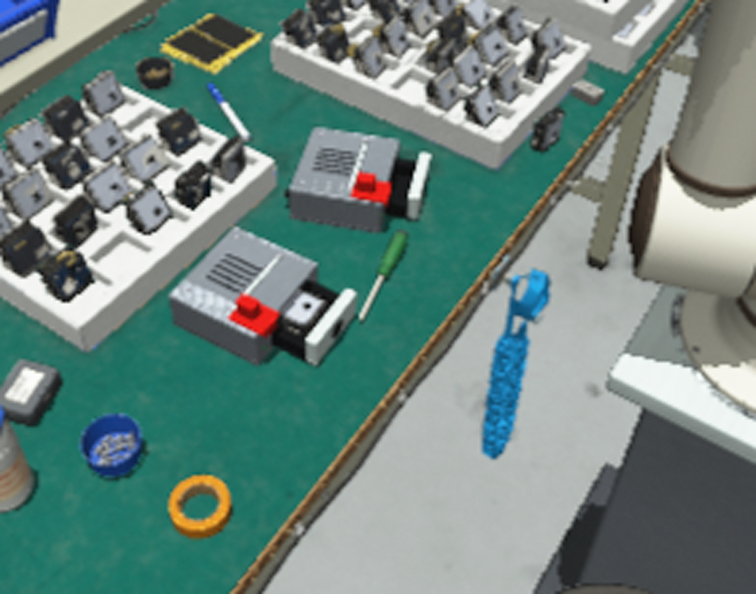

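View pics/top0.png

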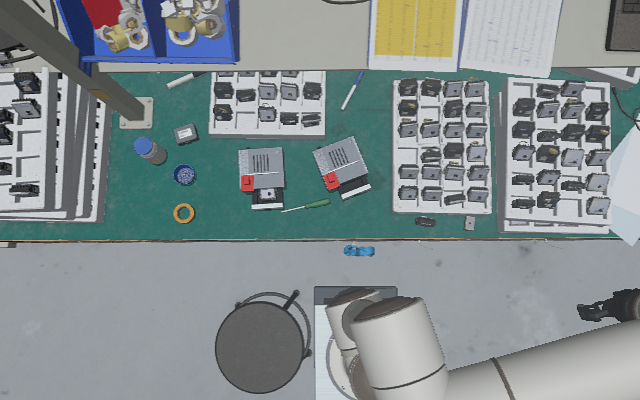

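The top view shows the loaded dock at about (263,170), with the pale module face in its drawer at (268,194). The empty dock is at (341,163) and the driver lies between them at (305,207). I'll measure coarsely now, then refine with the wrist camera.

```bash
cat > h.py <<'E'
import numpy as np
from scipy.spatial.transform import Rotation as Ro
def ray(p,u,v):
    d=np.array([(u-p["cx"])/p["fx"],(v-p["cy"])/p["fy"],1.])
    if "R" in p and p["R"] is not None: R,t=np.array(p["R"]),np.array(p["t"])
    return -R.T@t, R.T@d
def atz(p,u,v,z):
    c,d=ray(p,u,v); return c+d*(z-c[2])/d[2]
def wristcam(p,o):
    T=np.eye(4);T[:3,:3]=Ro.from_euler('xyz',o['tcp_rot'],degrees=True).as_matrix();T[:3,3]=o['ee_pos']
    M=np.linalg.inv(T@np.array(p["tool_from_camera"]))
    p["R"]=M[:3,:3];p["t"]=M[:3,3];return p
def proj(p,X):
    c=np.array(p["R"])@np.asarray(X)+p["t"]; return np.array([p["fx"]*c[0]/c[2]+p["cx"],p["fy"]*c[1]/c[2]+p["cy"]])
E
python3 - <<'E'
from workcell import bot
from h import *
p=bot.camera("top")
f=lambda u,v:(150+u/2.28,120+v/2.28)
for n,(u,v),z in [("roofTL",(201,68),.052),("roofTR",(303,62),.052),("roofBR",(306,157),.052),("roofBL",(207,162),.052),("frontL",(231,193),.0435),("frontR",(305,190),.0435),("tabTop",(220,140),.076),("drvTip",(300,209),.005),("drvEnd",(410,184),.01),("E BR",(497,123),.052),("E BL",(405,160),.052),("EfrontL",(438,180),.02),("cup",(79,124),.03),("roll",(78,212),.018),("edge",(250,272),0)]:
    print(n,atz(p,*f(u,v),z).round(3))
s=bot.camera("scene")
g=lambda u,v:(180+u/2.7,120+v/2.7)
for n,(u,v),z in [("roofBL",(263,335),.052),("roofBR",(317,265),.052),("roofTL",(171,290),.052),("roofTR",(236,230),.052),("frontL",(310,345),.0435),("frontR",(353,292),.0435),("pad",(340,327),.024)]:
    print("s",n,atz(s,*g(u,v),z).round(3))
w=bot.camera("wrist"); print(w["fx"],w["cx"],w["cy"],np.round(w["tool_from_camera"],3))
E
```

```text
roofTL [0.603 0.382 0.052]
roofTR [0.609 0.25  0.052]
roofBR [0.485 0.246 0.052]
roofBL [0.48  0.372 0.052]
frontL [0.441 0.342 0.044]
frontR [0.444 0.247 0.044]
tabTop [0.504 0.352 0.076]
drvTip [0.424 0.257 0.005]
drvEnd [0.455 0.113 0.01 ]
E BR [0.527 0.002 0.052]
E BL [0.48  0.119 0.052]
EfrontL [0.459 0.077 0.02 ]
cup [0.534 0.545 0.03 ]
roll [0.42  0.546 0.018]
edge [0.342 0.323 0.   ]
s roofBL [0.478 0.368 0.052]
s roofBR [0.49  0.25  0.052]
s roofTL [0.604 0.375 0.052]
s roofTR [0.604 0.258 0.052]
s frontL [0.432 0.345 0.043]
s frontR [0.436 0.254 0.043]
s pad [0.428 0.292 0.024]
335.1095639737778 322.0461274717091 200.05182672454012 [[-0.001 -0.282  0.959 -0.123]
 [ 1.     0.     0.001  0.001]
 [-0.     0.959  0.282 -0.071]
 [ 0.     0.     0.     1.   ]]
```

```bash
cat >> h.py <<'E'
def tgt(yaw,tilt):
    # tool x down, leaned forward by tilt (tip leading), z along dock +x ; y left
    y=np.radians(yaw);t=np.radians(tilt);h=np.array([np.cos(y),np.sin(y),0]);Z=np.array([0,0,1.])
    x=-Z*np.cos(t)+h*np.sin(t); z=h*np.cos(t)+Z*np.sin(t); return np.column_stack([x,np.cross(z,x),z])
def row(o,p,R):
    R0=Ro.from_euler('xyz',o['tcp_rot'],degrees=True).as_matrix()
    return np.r_[Ro.from_matrix(R0.T@R).as_rotvec(degrees=True).round(1),(R0.T@(np.array(p)-o['ee_pos'])).round(4)]
E
python3 - <<'E'
from workcell import bot
from h import *
o=bot.get_obs(); print(o['time'],Ro.from_euler('xyz',o['tcp_rot'],degrees=True).as_matrix().round(3))
np.set_printoptions(suppress=True)
print(row(o,[.36,-.12,.27],tgt(-20,0)),row(o,[.35,.31,.25],tgt(2.5,0)),row(o,[.35,.31,.25],tgt(40,0)))
E
```

```text
1.55 [[-0.     0.319 -0.948]
 [ 0.    -0.948 -0.319]
 [-1.    -0.     0.   ]]
[-141.4      -0.        0.       -0.0197   -0.3214   -0.3029] [-163.9      -0.        0.        0.0003   -0.7321   -0.4306] [158.6      0.       0.       0.0003  -0.7321  -0.4306]
```

```bash
python3 -m handwheel '[[-70,0,0,-0.02,-0.32,-0.30,1],[-70,0,0,-0.02,-0.32,-0.30,1],[-70,0,0,-0.02,-0.32,-0.30,1],[-70,0,0,-0.02,-0.32,-0.30,1],[-70,0,0,-0.02,-0.32,-0.30,1],[-70,0,0,-0.02,-0.32,-0.30,1],[-80,0,0,-0.02,-0.32,-0.30,1],[-164,0,0,0,-0.732,-0.43,1],[-164,0,0,0,-0.732,-0.43,1],[-164,0,0,0,-0.732,-0.43,1],[-164,0,0,0,-0.732,-0.43,1],[-164,0,0,0,-0.732,-0.43,1],[-164,0,0,0,-0.732,-0.43,1],[-164,0,0,0,-0.732,-0.43,1],[-164,0,0,0,-0.732,-0.43,1],[-164,0,0,0,-0.732,-0.43,1],[-164,0,0,0,-0.732,-0.43,1],[-164,0,0,0,-0.732,-0.43,1]]' 20
python3 - <<'E'
from workcell import bot
from h import *
import cv2
o=bot.get_obs(); p=wristcam(bot.camera("wrist"),o); print(o['time'],o['ee_pos'],o['q'],o['wrist_force'],o['opening'])
cv2.imwrite("pics/w1.png",p["frame"][:,:,::-1])
for k,z in dict(loaded_front=.024,loaded_tab=.0665,loaded_pocket=.009,module_mid=.022,loaded=0,driver=0).items():
    for x in bot.tip_of(k,p)[:2]: u,v=x['centre'][0]*640,x['centre'][1]*400; print(k,round(u),round(v),round(x['conf'],2),atz(p,u,v,z).round(3))
np.save("w1.npy",{k:p[k] for k in("fx","fy","cx","cy","R","t")},allow_pickle=True)
E
```

```text
time: 3.8
ee_pos: [0.3495, 0.3096, 0.2504]
tcp_rot: [49.9, 90.0, 52.4]
wrist_force: [-0.8, -0.5, -0.1]
opening: 0.0002
3.8 [0.34947549 0.30959098 0.25037454] [ 4.15356146e+01 -6.36338675e+00 -1.14204980e+00  9.52098572e+01
  2.21096679e-03  3.90148623e+01] [-0.79574212 -0.4962909  -0.07803888] 0.0001909939227366867
loaded_pocket 74 264 0.37 [0.478 0.016 0.009]
```

View pics/w1.png

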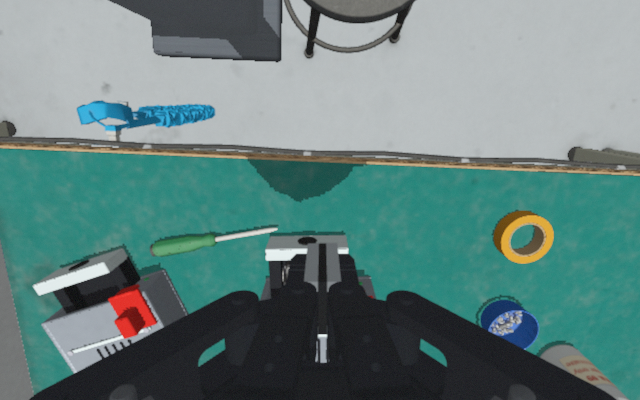

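```bash
python3 -m handwheel '[[0,0,0,0,0.06,0,1],[0,0,0,0,0.12,0,1],[0,0,0,0,0.15,0,1],[0,0,0,0,0.15,0,1],[0,0,0,0,0.15,0,1]]'
python3 - <<'E'
from workcell import bot
from h import *
import cv2
o=bot.get_obs(); p=wristcam(bot.camera("wrist"),o); print(o['time'],o['ee_pos'],o['tcp_rot'])
cv2.imwrite("pics/w2.png",p["frame"][:,:,::-1])
for k,z in dict(loaded_front=.024,loaded_tab=.0665,loaded_pocket=.009,module_mid=.022,loaded=0,driver=0).items():
    for x in bot.tip_of(k,p)[:2]: u,v=x['centre'][0]*640,x['centre'][1]*400; print(k,round(u),round(v),round(x['conf'],2),atz(p,u,v,z).round(3))
np.save("w2.npy",{k:p[k] for k in("fx","fy","cx","cy","R","t")},allow_pickle=True)
E
```

```text
time: 4.78
ee_pos: [0.3426, 0.459, 0.2502]
tcp_rot: [-108.5, 90.0, -105.9]
wrist_force: [-0.6, -0.2, 0.6]
opening: 0.0002
4.775 [0.34261831 0.45900722 0.25023298] [-108.47227464   89.96821555 -105.86533737]
loaded_front 173 241 0.84 [0.43  0.293 0.024]
loaded_tab 180 261 0.23 [0.432 0.318 0.066]
loaded_pocket 183 271 0.9 [0.475 0.295 0.009]
module_mid 179 279 0.81 [0.478 0.295 0.022]
loaded 204 317 0.79 [0.546 0.313 0.   ]
driver 95 237 0.56 [0.439 0.189 0.   ]
```

View pics/w2.png

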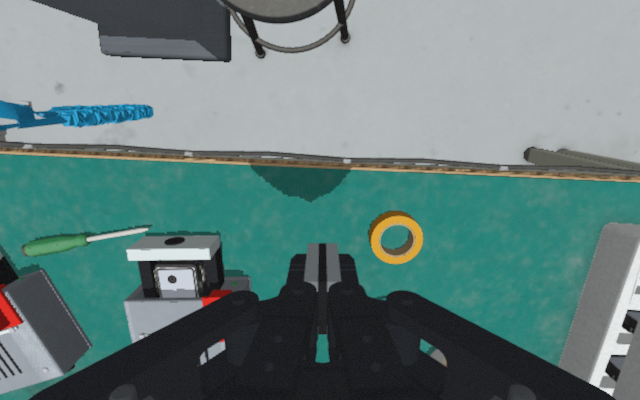

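```bash
python3 - <<'E'
import cv2
a=cv2.imread("pics/w2.png"); cv2.imwrite("pics/w2c.png",cv2.resize(a[215:365,90:290],None,fx=4,fy=4,interpolation=cv2.INTER_CUBIC))
E
```

```text
(no output)
```

View pics/w2c.png

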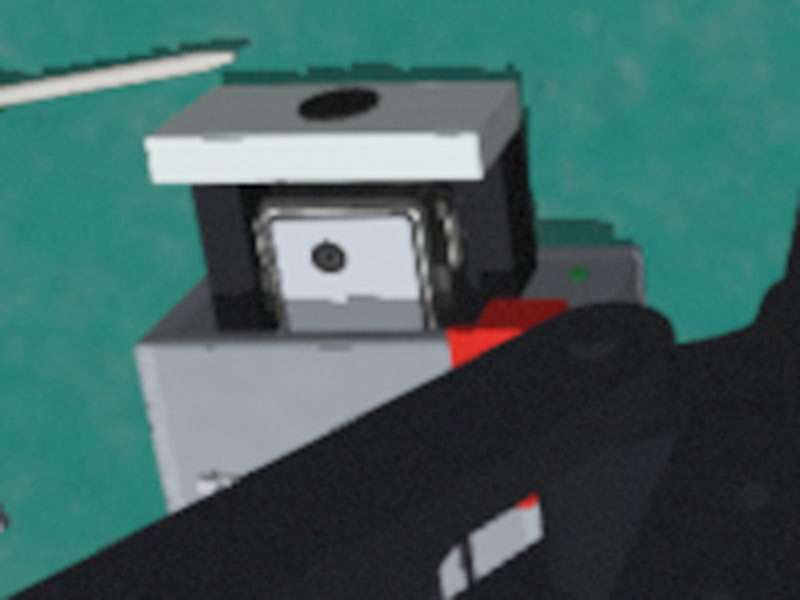

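```bash
python3 - <<'E'
from h import *
p=np.load("w2.npy",allow_pickle=True).item()
f=lambda u,v:(90+u/4,215+v/4)
P={}
for n,(u,v),z in [("frR",(145,136),.0435),("frL",(480,133),.0435),("inR",(150,183),.0435),("inL",(483,180),.0435),("pad",(339,103),.024),("roofR",(137,345),.052),("roofmid",(450,335),.052),("drv",(240,58),.006)]:
    P[n]=atz(p,*f(u,v),z); print(n,P[n].round(4))
for a,b in(("frR","frL"),("inR","inL"),("roofR","roofmid")):
    d=P[b]-P[a]; print(np.degrees(np.arctan2(-d[0],d[1])), np.linalg.norm(d))
E
```

```text
frR [0.4324 0.2513 0.0435]
frL [0.4273 0.3412 0.0435]
inR [0.4463 0.251  0.0435]
inL [0.4412 0.3414 0.0435]
pad [0.4292 0.2952 0.024 ]
roofR [0.4913 0.2469 0.052 ]
roofmid [0.4841 0.333  0.052 ]
drv [0.4243 0.2591 0.006 ]
3.210452331359984 0.09005315617983105
3.222703392555044 0.09049092934545984
4.744400370205034 0.08639280649771226
```

```bash
python3 - <<'E'
from workcell import bot
from h import *
np.set_printoptions(suppress=True)
o=bot.get_obs(); print(o['time'])
h=np.array([np.cos(np.radians(3.3)),np.sin(np.radians(3.3)),0]); pad=np.array([.4292,.295,0]); T=tgt(3.3,25)
for d,z in((.055,.13),(.055,.037),(.030,.037)): print(row(o,pad-h*d+[0,0,z],T), pad-h*d)
E
```

```text
5.125
[ -0.7    -25.       0.1      0.1206  -0.1685   0.0239] [0.3742912  0.29183398 0.        ]
[ -0.7    -25.       0.1      0.2136  -0.1686   0.0239] [0.3742912  0.29183398 0.        ]
[ -0.7    -25.       0.1      0.2136  -0.1682   0.0489] [0.39924975 0.29327308 0.        ]
```

```bash
python3 -m handwheel '[[-0.7,-10,0,0.03,-0.05,0.02,1],[-0.7,-20,0,0.07,-0.11,0.02,1],[-0.7,-25,0,0.12,-0.168,0.024,1],[-0.7,-25,0,0.12,-0.168,0.024,1],[-0.7,-25,0,0.16,-0.168,0.024,1],[-0.7,-25,0,0.2,-0.168,0.024,1],[-0.7,-25,0,0.2136,-0.168,0.024,1],[-0.7,-25,0,0.2136,-0.168,0.036,1],[-0.7,-25,0,0.2136,-0.168,0.044,1],[-0.7,-25,0,0.2136,-0.168,0.044,1]]'
python3 - <<'E'
from workcell import bot
from h import *
import cv2
o=bot.get_obs(); p=wristcam(bot.camera("wrist"),o); s=bot.camera("scene");print(o['time'],o['ee_pos'],o['tcp_rot'],o['wrist_force'])
cv2.imwrite("pics/w3.png",p["frame"][:,:,::-1])
cv2.imwrite("pics/s3.png",cv2.resize(s["frame"][160:300,200:400,::-1],None,fx=3.5,fy=3.5,interpolation=cv2.INTER_CUBIC))
E
```

```text
time: 6.38
ee_pos: [0.3955, 0.2943, 0.0382]
tcp_rot: [-0.2, 64.9, 3.1]
wrist_force: [-0.0, -0.4, 0.6]
opening: -0.0001
6.375 [0.39552711 0.29425968 0.0381853 ] [-0.18774911 64.91586238  3.06667672] [-0.02881376 -0.36505744  0.55908006]
```

View pics/w3.png

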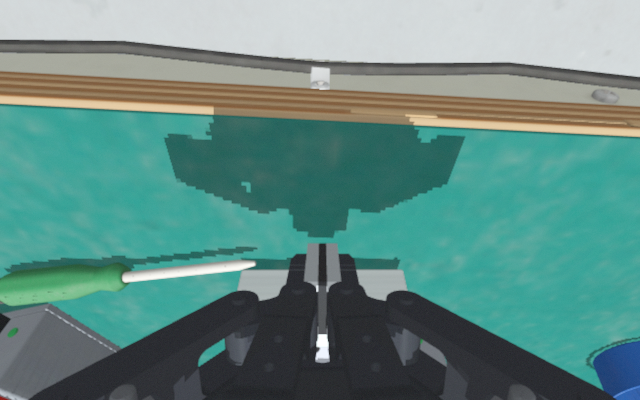

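View pics/s3.png

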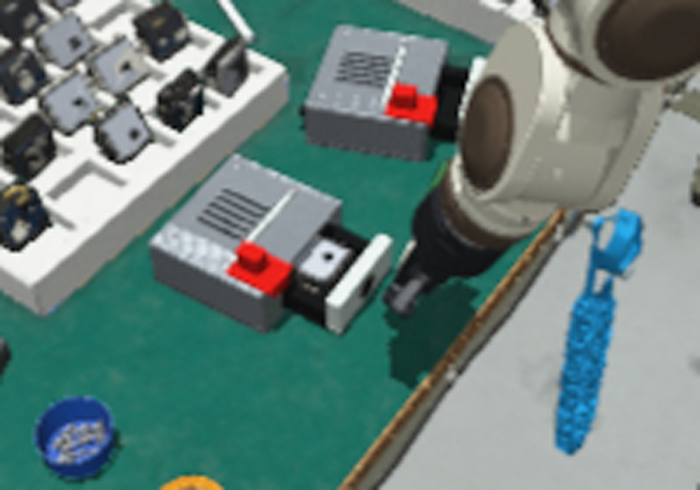

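The fingertips are in front of the drawer front at about (322,245), centred on its 238–408 px span, with the driver tip clear at (255,265). I'll start pushing slowly.

```bash
python3 -m handwheel '[[0,0,0,0.0025,0,0.0054,1],[0,0,0,0.0051,0,0.0109,1],[0,0,0,0.0068,0,0.0145,1],[0,0,0,0.0085,0,0.0181,1],[0,0,0,0.0101,0,0.0218,1],[0,0,0,0.0118,0,0.0254,1],[0,0,0,0.0135,0,0.0290,1]]'
```

```text
time: 7.35
ee_pos: [0.4263, 0.2956, 0.0366]
tcp_rot: [-0.4, 65.0, 3.0]
wrist_force: [-0.9, 0.1, 0.6]
opening: -0.0
```

```bash
python3 - <<'E'
from workcell import bot
from h import *
import cv2
o=bot.get_obs(); s=bot.camera("scene");print(o['time'],o['ee_pos'],o['wrist_force'])
cv2.imwrite("pics/s4.png",cv2.resize(s["frame"][180:280,230:350,::-1],None,fx=6,fy=6,interpolation=cv2.INTER_CUBIC))
E
```

```text
7.35 [0.42633774 0.29556341 0.03661425] [-0.87009839  0.11643681  0.64884839]
```

View pics/s4.png

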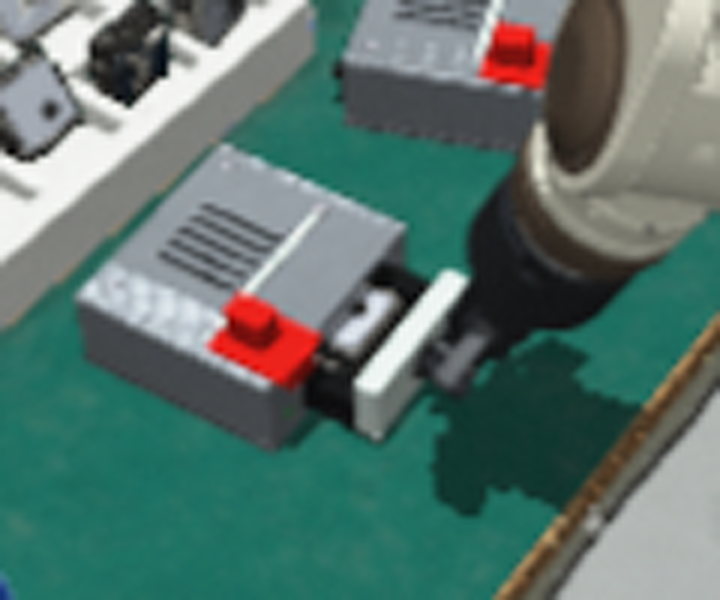

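The tips are on the pad at about (455,355) in the crop. The drawer has already moved in, since the module is partly under the roof. I'll continue.

```bash
python3 -m handwheel '[[0,0,0,0.0017,0,0.0036,1],[0,0,0,0.0034,0,0.0073,1],[0,0,0,0.0051,0,0.0109,1],[0,0,0,0.0068,0,0.0145,1],[0,0,0,0.0085,0,0.0181,1],[0,0,0,0.0101,0,0.0218,1],[0,0,0,0.0118,0,0.0254,1],[0,0,0,0.0135,0,0.0290,1],[0,0,0,0.0148,0,0.0317,1]]'
python3 - <<'E'
from workcell import bot
from h import *
import cv2
o=bot.get_obs(); s=bot.camera("scene");print(o['time'],o['ee_pos'],o['wrist_force'])
cv2.imwrite("pics/s5.png",cv2.resize(s["frame"][180:280,230:350,::-1],None,fx=6,fy=6,interpolation=cv2.INTER_CUBIC))
E
```

```text
time: 8.52
ee_pos: [0.4613, 0.2976, 0.0367]
tcp_rot: [-0.3, 65.0, 3.0]
wrist_force: [-1.3, 1.0, -0.3]
opening: 0.0001
8.525 [0.46133367 0.29762102 0.03670324] [-1.29723765  1.00756872 -0.26169878]
```

View pics/s5.png

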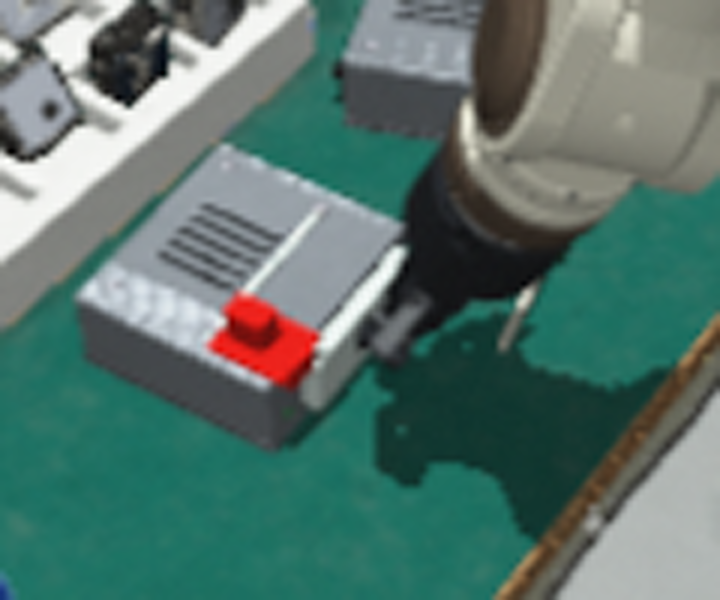

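```bash
python3 -m handwheel '[[0,0,0,0.0008,0,0.0018,1],[0,0,0,0.0017,0,0.0036,1],[0,0,0,0.0025,0,0.0054,1],[0,0,0,0.0034,0,0.0073,1],[0,0,0,0.0038,0,0.0082,1]]'
python3 -m handwheel '[[0,0,0,0.0005,0,0.0009,1],[0,0,0,0.0008,0,0.0018,1]]'
python3 - <<'E'
from workcell import bot
from h import *
import cv2
o=bot.get_obs(); s=bot.camera("scene");print(o['time'],o['ee_pos'],o['wrist_force'])
cv2.imwrite("pics/s6.png",cv2.resize(s["frame"][190:270,240:330,::-1],None,fx=7,fy=7,interpolation=cv2.INTER_CUBIC))
E
```

```text
time: 9.2
ee_pos: [0.47, 0.2981, 0.0366]
tcp_rot: [-0.3, 65.0, 3.0]
wrist_force: [-7.2, -1.4, 4.4]
opening: 0.0003
time: 9.45
ee_pos: [0.4704, 0.2981, 0.0365]
tcp_rot: [-0.4, 65.2, 3.0]
wrist_force: [-24.3, -3.4, 16.1]
opening: -0.0005
9.45 [0.4704062  0.29814375 0.03646703] [-24.31281053  -3.39877863  16.12327437]
```

View pics/s6.png

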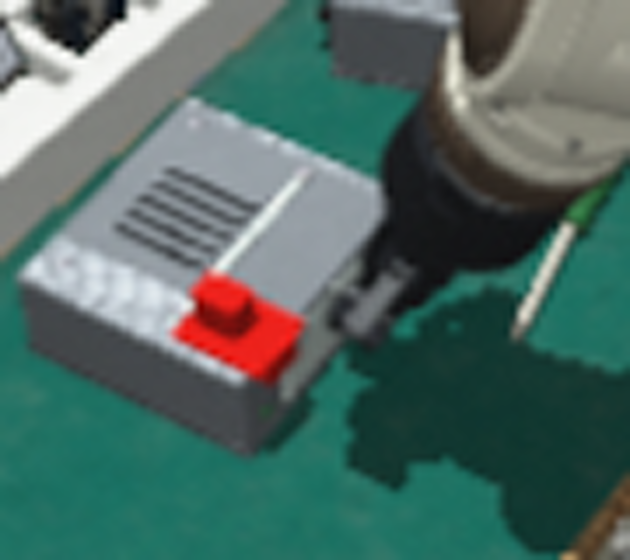

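Contact with the stop shows at x = 0.4704, against 0.4705 predicted, with force rising to 24 N. In the picture the front is flush with the dock. I'll back off and move to look at the tab.

```bash
python3 - <<'E'
from workcell import bot
from h import *
np.set_printoptions(suppress=True)
o=bot.get_obs(); print(o['time'])
for q,t in(([.41,.294,.037],25),([.41,.30,.16],25),([.50,.44,.25],0)): print(row(o,q,tgt(3.3,t)))
E
python3 -m handwheel '[[0,0,0,-0.005,0,-0.012,1],[0,0,0,-0.0254,0,-0.0544,1],[0,0,0,-0.07,0,-0.035,1],[0,0,0,-0.134,0,-0.004,1]]'
```

```text
9.5
[ 0.2    -0.2     0.1    -0.0258 -0.0006 -0.0547]
[ 0.2    -0.2     0.1    -0.1374  0.0051 -0.0028]
[ 0.1    24.8     0.1    -0.1783  0.1392  0.1242]
time: 10.0
ee_pos: [0.4104, 0.2943, 0.1476]
tcp_rot: [-0.6, 65.1, 2.8]
wrist_force: [1.1, 0.4, 1.0]
opening: -0.0
```

```bash
python3 -m handwheel '[[0,8,0,-0.03,0.03,0.02,1],[0,16,0,-0.044,0.07,0.05,1],[0,25,0,-0.044,0.11,0.09,1],[0,25,0,-0.044,0.139,0.128,1],[0,25,0,-0.044,0.139,0.128,1],[0,25,0,-0.044,0.139,0.128,1],[0,25,0,-0.044,0.139,0.128,1]]'
python3 - <<'E'
from workcell import bot
from h import *
import cv2
o=bot.get_obs(); p=wristcam(bot.camera("wrist"),o); print(o['time'],o['ee_pos'],o['tcp_rot'],o['wrist_force'])
cv2.imwrite("pics/w7.png",p["frame"][:,:,::-1])
for k,z in dict(loaded_tab=.0665,loaded_front=.024,loaded=0).items():
    for x in bot.tip_of(k,p)[:2]: u,v=x['centre'][0]*640,x['centre'][1]*400; print(k,round(u),round(v),round(x['conf'],2),atz(p,u,v,z).round(3))
np.save("w7.npy",{k:p[k] for k in("fx","fy","cx","cy","R","t")},allow_pickle=True)
E
```

```text
time: 10.88
ee_pos: [0.5006, 0.4392, 0.2413]
tcp_rot: [-88.6, 89.8, -85.3]
wrist_force: [-0.1, -0.2, -0.7]
opening: -0.0003
10.875 [0.50060189 0.43919459 0.24134507] [-88.56071264  89.82097444 -85.27420888] [-0.14478347 -0.2031472  -0.68191917]
loaded_tab 241 186 0.92 [0.508 0.364 0.066]
loaded_front 186 153 0.96 [0.487 0.297 0.024]
loaded 211 203 0.68 [0.547 0.313 0.   ]
```

View pics/w7.png

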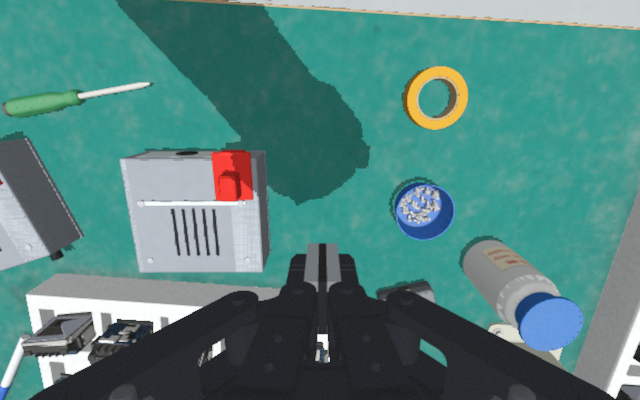

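```bash
python3 - <<'E'
import cv2
a=cv2.imread("pics/w7.png"); cv2.imwrite("pics/w7c.png",cv2.resize(a[140:290,110:290],None,fx=4,fy=4,interpolation=cv2.INTER_CUBIC))
E
```

```text
(no output)
```

View pics/w7c.png

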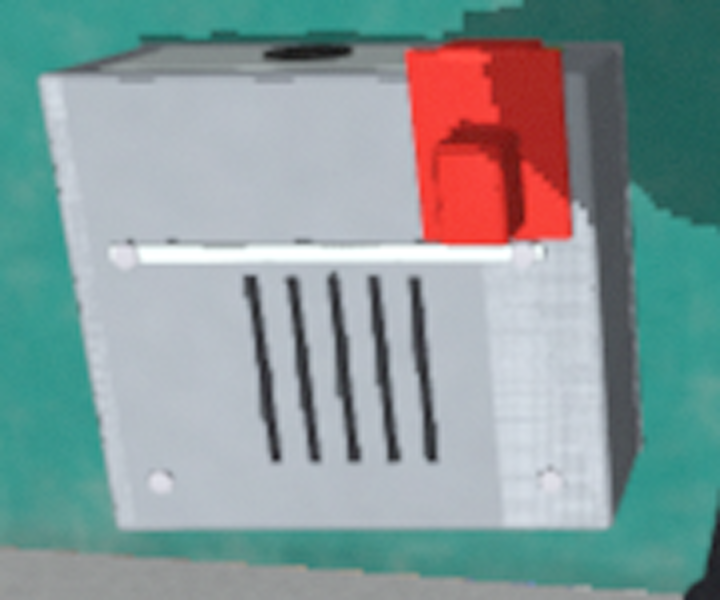

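```bash
python3 - <<'E'
from h import *
p=np.load("w7.npy",allow_pickle=True).item()
f=lambda u,v:(110+u/4,140+v/4)
for n,(u,v),z in [("tRf",(436,147),.076),("tLf",(500,145),.076),("tLb",(508,240),.076),("tRb",(440,243),.076),("plLb",(572,237),.0565),("plLf",(560,52),.0565),("roofRf",(40,75),.052),("roofRb",(118,527),.052),("roofLb",(611,525),.052),("pad",(308,52),.024)]:
    print(n,atz(p,*f(u,v),z).round(4))
E
```

```text
tRf [0.4978 0.3463 0.076 ]
tLf [0.4966 0.3604 0.076 ]
tLb [0.5183 0.3619 0.076 ]
tRb [0.5199 0.3466 0.076 ]
plLb [0.5227 0.3723 0.0565]
plLf [0.4784 0.3696 0.0565]
roofRf [0.4916 0.2464 0.052 ]
roofRb [0.6097 0.2534 0.052 ]
roofLb [0.6015 0.3815 0.052 ]
pad [0.4873 0.2986 0.024 ]
```

The crop shows the tab's left face top edge from (500,145) to (508,240), which puts the face centre at about (0.508, 0.362). The network agrees to 2 mm. The drawer front is flush, with the pad at (0.487, 0.299).

```bash
python3 - <<'E'
from workcell import bot
from h import *
np.set_printoptions(suppress=True)
o=bot.get_obs(); print(o['time'])
l=np.array([-.0588,.998,0]);f=np.array([.508,.362,.082])
for d in(.045,.02,-.0195): print(row(o,f+l*d,tgt(3.4,0)),f+l*d)
E
```

```text
11.075
[-0.1     0.      0.1     0.1604 -0.0321  0.0029] [0.505354 0.40691  0.082   ]
[-0.1     0.      0.1     0.1604 -0.0571  0.003 ] [0.506824 0.38196  0.082   ]
[-0.1     0.      0.1     0.1605 -0.0966  0.003 ] [0.5091466 0.342539  0.082    ]
```

```bash
python3 -m handwheel '[[0,0,0,0.05,-0.02,0.003,1],[0,0,0,0.1,-0.032,0.003,1],[0,0,0,0.14,-0.032,0.003,1],[0,0,0,0.155,-0.032,0.003,1],[0,0,0,0.16,-0.032,0.003,1],[0,0,0,0.16,-0.032,0.003,1]]'
python3 - <<'E'
from workcell import bot
from h import *
import cv2
o=bot.get_obs(); p=wristcam(bot.camera("wrist"),o); s=bot.camera("scene");print(o['time'],o['ee_pos'],o['tcp_rot'],o['wrist_force'])
cv2.imwrite("pics/w8.png",p["frame"][:,:,::-1])
cv2.imwrite("pics/s8.png",cv2.resize(s["frame"][190:270,220:330,::-1],None,fx=7,fy=7,interpolation=cv2.INTER_CUBIC))
E
```

```text
time: 11.82
ee_pos: [0.5063, 0.408, 0.0832]
tcp_rot: [-40.6, 89.9, -37.3]
wrist_force: [-0.1, 0.7, 0.4]
opening: 0.0003
11.825 [0.50633835 0.40797955 0.08316454] [-40.57720686  89.87339932 -37.27795651] [-0.13206854  0.67028277  0.4285794 ]
```

View pics/w8.png

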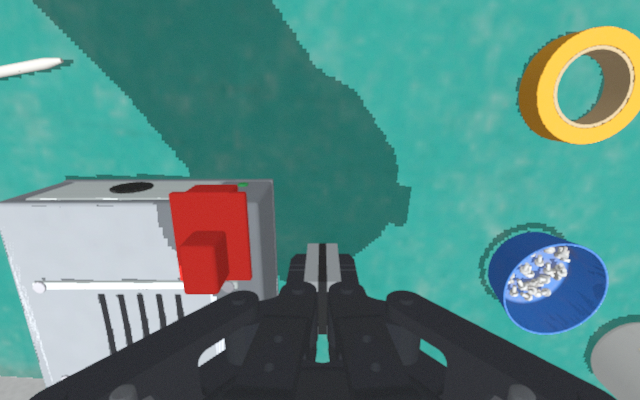

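View pics/s8.png

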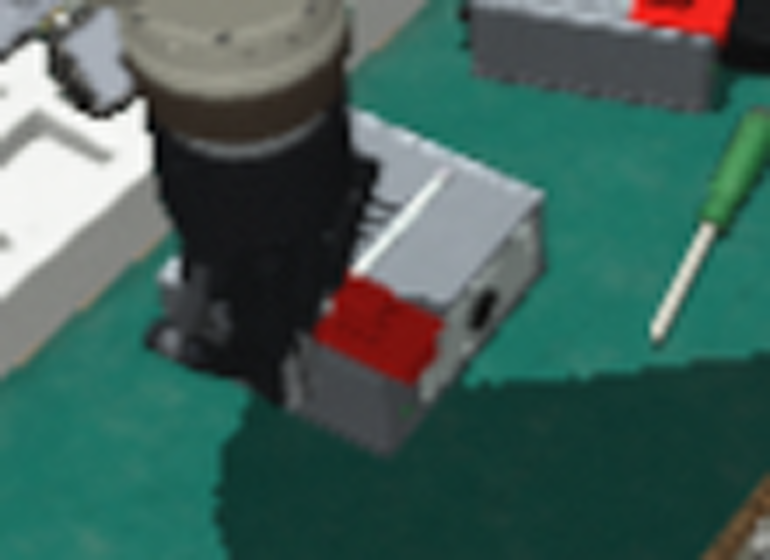

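The tips are to the left of the tab and level with it, with tip height about 64 mm, above the plate and below the tab top. The drawer looks flush. I'll push right.

```bash
python3 -m handwheel '[[0,0,0,0.001,-0.01,0,1],[0,0,0,0.001,-0.02,0,1],[0,0,0,0.001,-0.026,0,1],[0,0,0,0.001,-0.03,0,1],[0,0,0,0.001,-0.033,0,1],[0,0,0,0.001,-0.036,0,1],[0,0,0,0.001,-0.039,0,1],[0,0,0,0.001,-0.042,0,1]]'
python3 - <<'E'
from workcell import bot
from h import *
import cv2
o=bot.get_obs(); p=wristcam(bot.camera("wrist"),o);print(o['time'],o['ee_pos'],o['tcp_rot'],o['wrist_force'])
cv2.imwrite("pics/w9.png",p["frame"][:,:,::-1])
E
```

```text
time: 12.92
ee_pos: [0.5084, 0.3655, 0.0808]
tcp_rot: [-84.3, 89.9, -81.0]
wrist_force: [0.4, 1.2, 0.3]
opening: -0.0
12.925 [0.50837528 0.36548352 0.08078232] [-84.26688249  89.85944851 -80.9709414 ] [0.43961514 1.22118755 0.32732951]
```

View pics/w9.png

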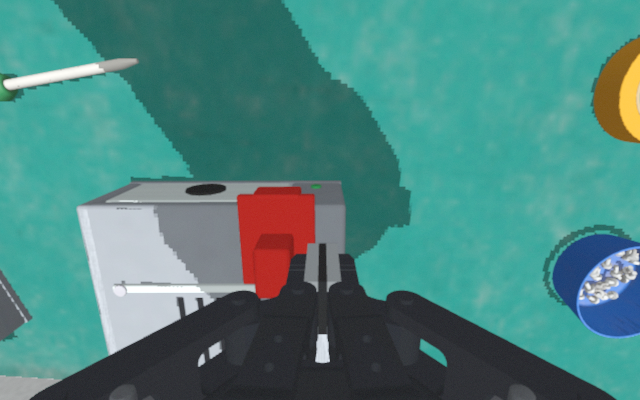

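```bash
python3 -m handwheel '[[0,0,0,0,-0.003,0,1],[0,0,0,0,-0.006,0,1],[0,0,0,0,-0.009,0,1],[0,0,0,0,-0.012,0,1],[0,0,0,0,-0.015,0,1],[0,0,0,0,-0.018,0,1]]'
python3 - <<'E'
from workcell import bot
from h import *
import cv2
o=bot.get_obs(); p=wristcam(bot.camera("wrist"),o);print(o['time'],o['ee_pos'],o['tcp_rot'],o['wrist_force'])
cv2.imwrite("pics/w10.png",p["frame"][:,:,::-1])
E
```

```text
time: 13.72
ee_pos: [0.5093, 0.3473, 0.0807]
tcp_rot: [-89.9, 89.9, -86.6]
wrist_force: [0.8, 1.7, -0.2]
opening: 0.0003
13.725 [0.50934342 0.34733593 0.08072862] [-89.90632707  89.85081074 -86.61872695] [ 0.81245159  1.65965344 -0.18743429]
```

View pics/w10.png

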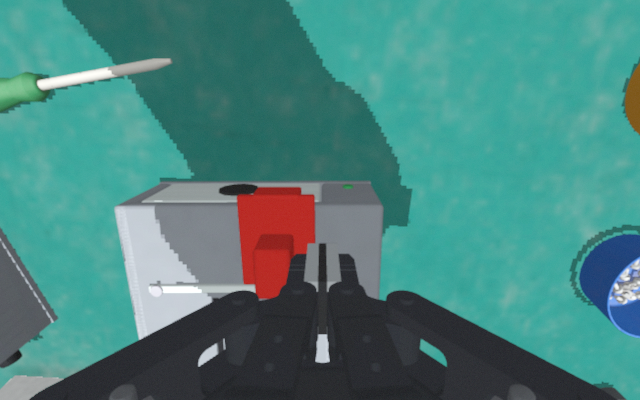

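```bash
python3 -m handwheel '[[0,0,0,0,-0.002,0,1],[0,0,0,0,-0.003,0,1]]'; python3 -m handwheel '[[0,0,0,0,-0.001,0,1],[0,0,0,0,-0.0015,0,1]]'
```

```text
time: 14.02
ee_pos: [0.5095, 0.3445, 0.0807]
tcp_rot: [-91.1, 89.9, -87.9]
wrist_force: [0.4, 3.5, 0.0]
opening: 0.0003
time: 14.28
ee_pos: [0.5095, 0.3442, 0.0808]
tcp_rot: [-94.9, 90.0, -91.5]
wrist_force: [0.2, 8.6, -2.0]
opening: -0.0001
```

```bash
python3 -m handwheel '[[0,0,0,0,-0.0005,0,1],[0,0,0,0,-0.001,0,1]]'; 
```

```text
time: 14.52
ee_pos: [0.5095, 0.344, 0.0808]
tcp_rot: [85.6, 89.9, 88.9]
wrist_force: [0.6, 12.1, -1.6]
opening: 0.0001
```

Force climbs to 12 N with no further motion, so this is probably the stop. I'll back off and check the travel.

```bash
python3 -m handwheel '[[0,0,0,0,0.01,0,1],[0,0,0,0,0.04,0,1],[0,0,0,-0.04,0.06,0,1],[0,0,0,-0.1,0.08,0,1],[0,0,0,-0.16,0.095,0,1],[0,0,0,-0.16,0.095,0,1],[0,0,0,-0.16,0.095,0,1]]'
python3 - <<'E'
from workcell import bot
from h import *
import cv2
o=bot.get_obs(); p=wristcam(bot.camera("wrist"),o); print(o['time'],o['ee_pos'],o['wrist_force'])
cv2.imwrite("pics/w11.png",p["frame"][:,:,::-1])
cv2.imwrite("pics/w11c.png",cv2.resize(p["frame"][140:290,110:290,::-1],None,fx=4,fy=4,interpolation=cv2.INTER_CUBIC))
for k,z in dict(loaded_tab=.0665,loaded_front=.024,loaded=0).items():
    for x in bot.tip_of(k,p)[:2]: u,v=x['centre'][0]*640,x['centre'][1]*400; print(k,round(u),round(v),round(x['conf'],2),atz(p,u,v,z).round(4))
np.save("w11.npy",{k:p[k] for k in("fx","fy","cx","cy","R","t")},allow_pickle=True)
E
```

```text
time: 15.4
ee_pos: [0.5041, 0.4374, 0.2399]
tcp_rot: [-96.9, 89.8, -93.6]
wrist_force: [1.1, -0.8, -0.8]
opening: 0.0003
15.4 [0.50410115 0.43737595 0.23993753] [ 1.1009507  -0.83919938 -0.7955716 ]
loaded_tab 208 180 0.67 [0.5068 0.3321 0.0665]
loaded_front 185 148 0.6 [0.4852 0.2952 0.024 ]
loaded 212 202 0.93 [0.5484 0.3125 0.    ]
```

View pics/w11c.png

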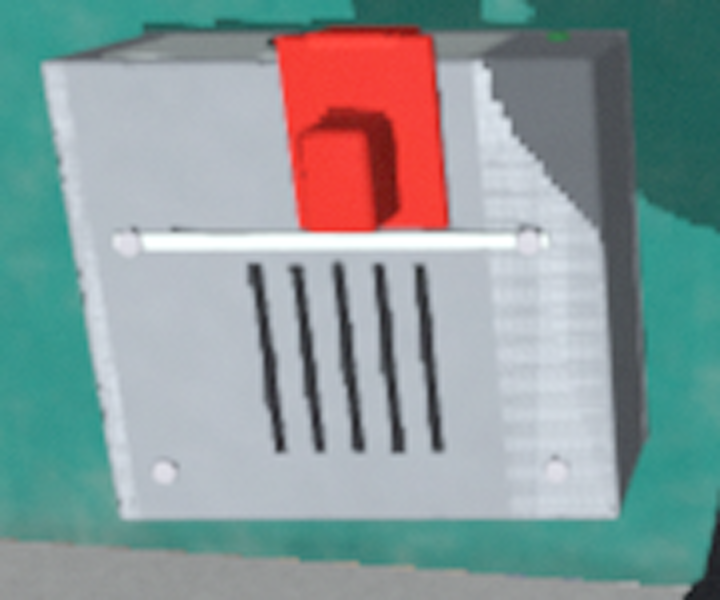

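View pics/w11.png

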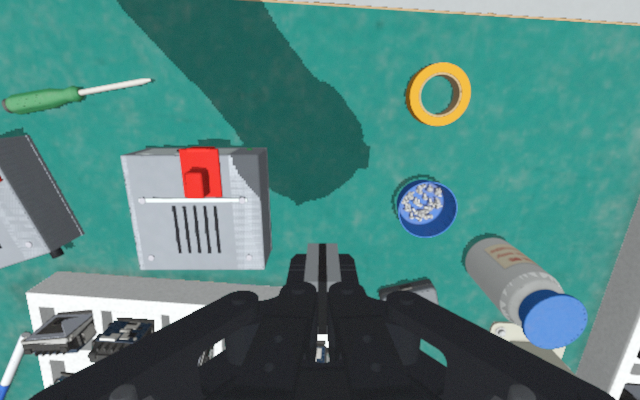

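```bash
python3 - <<'E'
from h import *
f=lambda u,v:(110+u/4,140+v/4)
def m(fn,pts):
    p=np.load(fn,allow_pickle=True).item(); return [atz(p,*f(u,v),z) for (u,v),z in pts]
a=m("w7.npy",[((508,240),.076),((440,243),.076),((572,237),.0565),((424,240),.0565),((40,75),.052),((118,527),.052),((611,525),.052)])
b=m("w11.npy",[((376,231),.076),((303,233),.076),((449,227),.0565),((301,230),.0565),((43,64),.052),((123,518),.052),((620,519),.052)])
r=np.array([.0588,-.998,0])
for n,x,y in zip(["tabL","tabR","plL","plR","rRf","rRb","rLb"],a,b): print(n,x.round(4),y.round(4),((y-x)@r*1e3).round(1))
E
python3 - <<'E'
from workcell import bot
import cv2
for n in("top","scene"):
    p=bot.camera(n); f=p["frame"][:,:,::-1]
    c=f[130:250,150:400] if n=="top" else f[140:320,190:410]
    cv2.imwrite(f"pics/{n}12.png",cv2.resize(c,None,fx=3.2,fy=3.2,interpolation=cv2.INTER_CUBIC))
E
```

```text
tabL [0.5183 0.3619 0.076 ] [0.521  0.3309 0.076 ] 31.0
tabR [0.5199 0.3466 0.076 ] [0.5224 0.3146 0.076 ] 32.1
plL [0.5227 0.3723 0.0565] [0.5249 0.3415 0.0565] 30.9
plR [0.5255 0.3369 0.0565] [0.5278 0.3062 0.0565] 30.8
rRf [0.4916 0.2464 0.052 ] [0.4922 0.2463 0.052 ] 0.1
rRb [0.6097 0.2534 0.052 ] [0.6097 0.2539 0.052 ] -0.5
rLb [0.6015 0.3815 0.052 ] [0.6022 0.3822 0.052 ] -0.6
```

View pics/scene12.png

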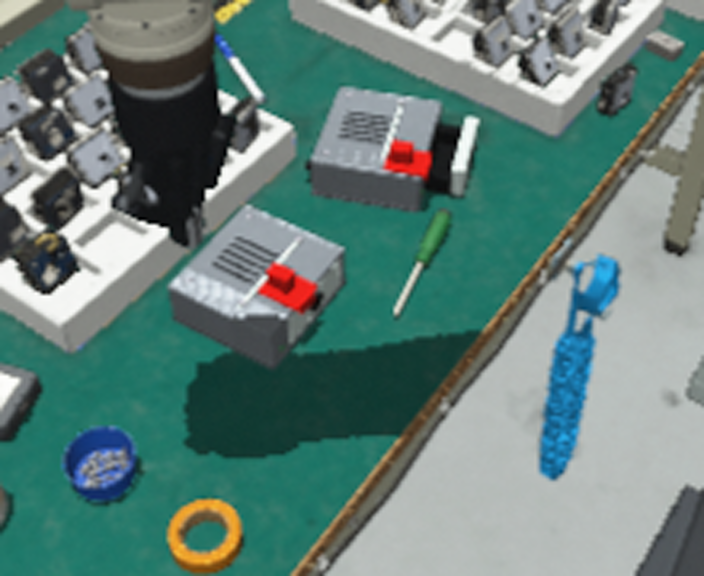

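View pics/top12.png

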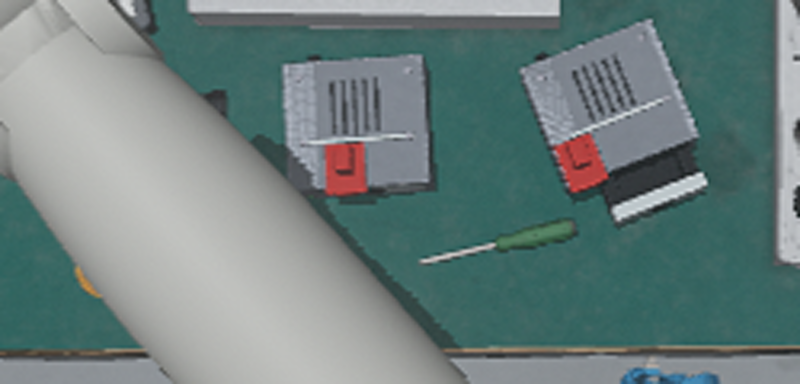

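The travel measures about 31 mm against 34 expected. That could be a nonzero start position or a short stop, so I'll look from the front before deciding.

```bash
python3 - <<'E'
from workcell import bot
from h import *
np.set_printoptions(suppress=True)
o=bot.get_obs(); print(o['time'],o['ee_pos'])
print(row(o,[.476,.305,.15],tgt(3.4,25)))
E
```

```text
15.7 [0.50400271 0.43684113 0.23949237]
[ -0.1    -25.1      0.2      0.09    -0.1297  -0.0354]
```

```bash
python3 -m handwheel '[[0,-10,0,0.03,-0.05,-0.03,1],[0,-20,0,0.06,-0.1,-0.035,1],[0,-25,0,0.09,-0.13,-0.035,1],[0,-25,0,0.09,-0.13,-0.035,1],[0,-25,0,0.09,-0.13,-0.035,1]]'
python3 - <<'E'
from workcell import bot
from h import *
import cv2
o=bot.get_obs(); p=wristcam(bot.camera("wrist"),o); print(o['time'],o['ee_pos'],o['wrist_force'])
cv2.imwrite("pics/w13.png",p["frame"][:,:,::-1])
np.save("w13.npy",{k:p[k] for k in("fx","fy","cx","cy","R","t")},allow_pickle=True)
E
```

```text
time: 16.32
ee_pos: [0.4697, 0.2984, 0.1395]
tcp_rot: [-1.8, 65.7, 1.6]
wrist_force: [1.3, 1.1, 1.1]
opening: -0.0002
16.325 [0.46973454 0.29843736 0.13951935] [1.2825796  1.12313245 1.05646954]
```

View pics/w13.png

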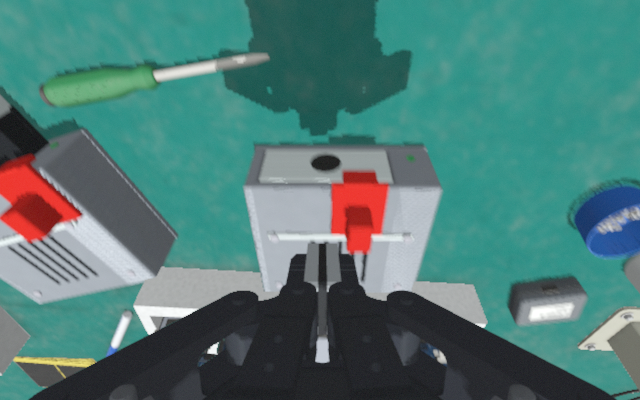

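The front is flush and the tongue at (345–377, 172–185) hangs over the drawer's top edge. To settle the 3 mm doubt, I'll press the tab again, slightly differently placed, and watch for motion.

```bash
python3 - <<'E'
from workcell import bot
from h import *
np.set_printoptions(suppress=True)
o=bot.get_obs(); print(o['time'],o['ee_pos'])
T=tgt(3.4,0)
for q in([.50,.375,.17],[.5045,.385,.17],[.5045,.385,.086]): print(row(o,q,T))
E
```

```text
16.375 [0.47349101 0.30206252 0.1460624 ]
[-0.1    24.7     0.4    -0.0094  0.0712  0.038 ]
[-0.1    24.7     0.4    -0.0074  0.0809  0.0426]
[-0.1    24.7     0.4     0.069   0.0814  0.0075]
```

```bash
python3 -m handwheel '[[0,8,0,-0.02,0.03,0.02,1],[0,17,0,-0.015,0.06,0.035,1],[0,25,0,-0.0074,0.081,0.0426,1],[0,25,0,-0.0074,0.081,0.0426,1],[0,25,0.4,0.03,0.081,0.025,1],[0,25,0.4,0.065,0.081,0.009,1],[0,25,0.4,0.065,0.081,0.009,1],[0,25,0.4,0.065,0.081,0.009,1]]'
```

```text
time: 17.38
ee_pos: [0.5085, 0.3888, 0.0986]
tcp_rot: [61.6, 89.6, 65.0]
wrist_force: [-0.5, -0.6, -0.3]
opening: -0.0001
```

```bash
python3 -m handwheel '[[0,0,0,0.0135,0,-0.003,1],[0,0,0,0.0135,-0.015,-0.003,1],[0,0,0,0.0135,-0.03,-0.003,1],[0,0,0,0.0135,-0.038,-0.003,1],[0,0,0,0.0135,-0.042,-0.003,1],[0,0,0,0.0135,-0.042,-0.003,1]]'; python3 -m handwheel '[[0,0,0,0,-0.001,0,1],[0,0,0,0,-0.002,0,1],[0,0,0,0,-0.002,0,1]]'
```

```text
time: 18.12
ee_pos: [0.5073, 0.3457, 0.082]
tcp_rot: [87.3, 89.8, 90.7]
wrist_force: [0.1, 0.7, 0.4]
opening: 0.0002
time: 18.5
ee_pos: [0.5072, 0.3444, 0.0818]
tcp_rot: [90.3, 89.7, 93.7]
wrist_force: [-0.4, 1.0, 0.0]
opening: 0.0003
```

```bash
python3 -m handwheel '[[0,0,0,0,-0.001,0,1],[0,0,0,0,-0.001,0,1]]'; python3 -m handwheel '[[0,0,0,0,-0.001,0,1],[0,0,0,0,-0.001,0,1]]'
```

```text
time: 18.75
ee_pos: [0.5072, 0.3441, 0.0818]
tcp_rot: [89.9, 89.6, 93.3]
wrist_force: [0.6, 6.6, -0.9]
opening: -0.0006
time: 19.0
ee_pos: [0.5072, 0.3438, 0.0819]
tcp_rot: [89.5, 89.6, 92.9]
wrist_force: [0.2, 10.9, -2.1]
opening: 0.0
```

```bash
python3 -m handwheel '[[0,0,0,0,-0.001,0,1],[0,0,0,0,-0.001,0,1]]'; python3 -m handwheel '[[0,0,0,0,-0.001,0,1],[0,0,0,0,-0.001,0,1]]'
```

```text
time: 19.25
ee_pos: [0.5072, 0.3436, 0.082]
tcp_rot: [88.8, 89.5, 92.3]
wrist_force: [-0.6, 15.4, -3.8]
opening: -0.0002
time: 19.5
ee_pos: [0.5072, 0.3434, 0.082]
tcp_rot: [88.5, 89.4, 92.1]
wrist_force: [-1.2, 18.7, -3.1]
opening: -0.0
```

It behaves as a hard stop at the same TCP y, 0.344 then and now, rising linearly to 19 N with no motion. I'll withdraw and do a last check.

```bash
python3 -m handwheel '[[0,0,0,0,0.01,0,1],[0,0,0,0,0.04,0,1],[0,0,0,-0.04,0.06,0,1],[0,0,0,-0.1,0.08,0,1],[0,0,0,-0.16,0.095,0,1],[0,0,0,-0.16,0.095,0,1],[0,0,0,-0.16,0.095,0,1]]'
python3 - <<'E'
from workcell import bot
from h import *
import cv2
o=bot.get_obs(); p=wristcam(bot.camera("wrist"),o); print(o['time'],o['ee_pos'],o['wrist_force'])
for k,z in dict(loaded_tab=.0665,loaded_front=.024).items():
    for x in bot.tip_of(k,p)[:1]: u,v=x['centre'][0]*640,x['centre'][1]*400; print(k,round(x['conf'],2),atz(p,u,v,z).round(4))
s=bot.camera("scene"); f=s["frame"][140:320,190:410,::-1]; a=cv2.resize(f,None,fx=1.8,fy=1.8); b=cv2.resize(p["frame"][:,:,::-1],None,fx=.6,fy=.6)
c=np.zeros((324,790,3),np.uint8);c[:,:396]=a;c[:240,400:784]=b;cv2.imwrite("pics/end.png",c)
E
```

```text
time: 20.38
ee_pos: [0.502, 0.4342, 0.2418]
tcp_rot: [92.3, 89.8, 95.7]
wrist_force: [-0.5, -0.9, -0.5]
opening: -0.0001
20.375 [0.50195847 0.43419834 0.24176146] [-0.46033258 -0.89081016 -0.46151938]
loaded_front 0.74 [0.4879 0.2975 0.024 ]
```

View pics/end.png

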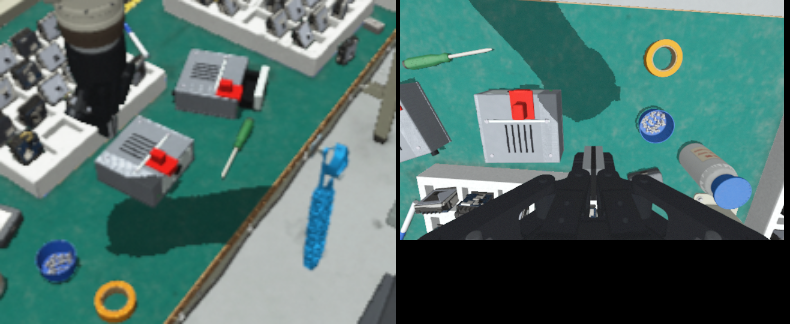

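The drawer front is flush, the bolt is across at about (160,160), and the other dock, driver, cup and roll are unchanged. The arm is clear of everything.

```bash
python3 -c "
from workcell import bot
print(bot.job_done())"
```

```text
the job is handed in; nothing more can be done
None
```

The loaded dock's drawer is pushed fully shut and its red bolt is pushed across to its stop. I used only the closed fingertips, drawer first and bolt second, and handed the job in at about 20.5 s.

- **Drawer:** it reached its stop within 1 mm of the predicted position, at a peak of about 29 N including a vertical component. That was firmer than I meant, though below the 35 N limit. The last pictures show the front flush with the dock.
- **Bolt:** it stopped hard at the same point on two separate pushes, the second up to about 19 N. In the front view its tongue hangs over the drawer's top edge.
- **Surroundings:** the other dock, driver, cup and roll look unchanged in the last pictures. I did not check the spare module or the setting block as closely, but the arm was never near them after the start. The wrist force was back to noise before hand-in.
- **Disagreement:** before and after pictures gave about 31–32 mm of bolt travel, not the nominal 34 mm. I put this down to the bolt not starting exactly at 0, or to measurement error, because the stop was hard and repeatable. I could not confirm that directly, and the network did not find the tab in the final picture.

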